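# Put the orange battery pack on charge

### The job

Put the orange battery pack on charge: pick it up, turn it so that its notched end meets the yellow rib in the charger's bay, and lower it in, holding it until the rib is well inside the notch rather than dropping it, so that it ends fully home on the bay's floor, upright and let go. Leave the blue and grey packs standing where they are.

Things in the scene. Friction and masses are not known exactly. Their poses are not given: they have to be found in the camera images.
- pack_orange: Loose orange battery pack standing on end, 84 mm high, 60 mm along its x, 48 mm across its flat y sides, upright corners cut off 9 mm, 0.26 to 0.44 kg. Origin: centre of its underside, z up. A notch 20 mm wide, 12 mm deep runs the full height of its +x end, seen from above as a bite in that end; flush dark contact plate on top near the -x end. (The flat yellow meter is not it.)
- charger: Fixed dark box, x -80..52, y -46..46 mm about its origin (on the bench under its bay's centre, z up), 46 high. Bay open above, floor 14 mm over the bench: lower 22 mm straight, 68 (x) by 56 (y); top 10 flares 8 mm all round. On its +x wall a yellow rib (yellow mark on the rim), 8 wide, 9 deep, from the floor up 22 mm. A pack fits only with its +x along the charger's +x, else it perches on the rib.
- pack_blue: Blue battery pack, the same shape as the orange one; not wanted, it stays standing where it is. Origin: centre of its underside.
- pack_grey: Grey battery pack, the same shape as the orange one; not wanted, it stays standing where it is. Origin: centre of its underside.
There are look-alikes about, which are no part of the job. What is meant by the pack_grey is not pink or turquoise, and is the larger of those in its own colour.

How it is judged:
On the way:
1. the orange pack, still held in the fingers, is lowered into the bay with the rib inside its notch (underside less than 16 mm above the bay's floor) (contact force between the fingers and pack_orange above 1 N and horizontal distance between pack_orange and charger below 0.012 m and z of pack_orange in the frame of charger between 0.005 and 0.03 m and angle between the x axis of pack_orange and the x axis of charger, either way round below 0.3 rad), for 0.1 s.
At the end, for the whole second after the job is handed in: The orange pack is at rest in the bay: within 12 mm of the charger's axis, within 5 mm of the bay's floor height, notch on the rib (axes within 17 degrees), upright within 7 degrees; the blue and grey packs stand upright within 30 mm of where they started (horizontal distance between pack_orange and charger below 0.012 m and z of pack_orange in the frame of charger between 0.009 and 0.019 m and angle between the x axis of pack_orange and the x axis of charger, either way round below 0.3 rad and angle between each of pack_orange, pack_blue, pack_grey's own z axis and vertical below 0.12 rad and linear speed of pack_orange below 0.02 m/s and distance of each of pack_blue, pack_grey from where it was at the start of the episode below 0.03 m); the robot touches nothing.
It fails at once if the blue pack is pushed more than 30 mm or tipped (distance of pack_blue from where it was at the start of the episode above 0.03 m or angle between pack_blue's own z axis and vertical above 0.3 rad).
It fails at once if the grey pack is pushed more than 30 mm or tipped (distance of pack_grey from where it was at the start of the episode above 0.03 m or angle between pack_grey's own z axis and vertical above 0.3 rad).
It also fails if it takes over 37 s, if anything falls off the work surface, if the arm or the gripper's body presses on something with over 40 N, if the wrist force passes 120 N, or if a joint passes its speed limit or range.

### The arm

A 6-joint arm with a two-finger parallel gripper is mounted at the origin on the work surface. World frame = base frame: x ahead of the robot, y to its left, z up, the work surface at z = 0. Lengths are in m, angles in rad, forces in N, time in s.
With the tool pointing down it reaches from about 0.3 to 0.825 m from the base axis. Payload 5.4 kg.
Tool frame: the origin (TCP) lies between the finger pads; the fingertips stand 19 mm ahead of it and the grasp point (between the pads) is the TCP; z points along the fingers, y is the direction in which the jaws open and shut (so a half turn about z gives the same grasp; the last joint's range is limited). The gripper opens to 92 mm and grips with 3 to 60 N. Pads are 20 mm wide; open, the fingers measure 128 mm over their backs; the gripper's body (75 mm by 189 mm) begins 69 mm behind the grasp point.
Start: joints at [0.993, 0.158, 1.597, -0, 1.386, -0.21], TCP at [0.207, 0.537, 0.234] pointing down, gripper open.
Joint ranges: [-2.91, 2.91], [-0.94, 2.29], [0.18, 2.7], [-1.29, 4.43], [0.17, 2.64], [-3, 3]. Speed limits (rad/s): [2.57, 2.57, 3.14, 3.14, 3.14, 3.14].

### API

Orientations are given as [roll, pitch, yaw] about the fixed x, y, z axes, in that order (R = Rz(yaw) Ry(pitch) Rx(roll)).
In Python, from plant import manip gives the robot as it stands. The module is installed in compiled form; this text tells all that it offers.
- The arm moves only by the tool apply_moves, never from a script. Its argument "rows" is a list of rows, each a list of 2 entries, a list of its own where there are three numbers: the shift along the tool's x, y, z in mm, then the turn about the tool's z in degrees. A call has 1 to 20 rows; each row shifts and turns the commanded pose from where the row before left it, along the tool's axes as they then stand; what a row does not reach is not made up. A row lasts 1/10 s, in which the tool goes at most 50 mm and 8.59 degrees, less where a joint would pass 70% of its speed; a pose out of reach is approached as far as the arm can. A call with a gripper value outside its range is refused whole. "grip" is the opening in per cent of the stroke, from 0 (shut) to 100 (fully open), set as the call begins (left out, the last holds). The fingers move at their own pace and stop on an object; "force" is the grip in N (left out, the last holds). Time passes only in rows, so rows that do not move let the fingers close. It gives the time, the measured TCP pose, the force and the opening at its end, in the units of the state.
- manip.observe(): the state, without advancing time (a new reading comes with each control period).
- manip.grab_frame(name): name is "scene" or "side" or "wrist"; returns a dict with "img" (420x560x3 uint8, blue, green, red), "fx", "fy", "cx", "cy" (pixels), "dist_coeffs" ([k1, k2, p1, p2, k3] as OpenCV has them; the pictures are not rectified), "camera_from_world" (4x4, takes a point from world to camera coordinates); the wrist camera has in their place "hand_eye" (4x4, takes a point from camera to tool coordinates, whose origin is the TCP and whose axes are the flange's). Camera axes: x right, y down, z forward; pixel columns grow to the right and rows downward; lengths in m; the calibration is good to about 2 mm. A picture is of the moment at which its call begins: read the wrist's pose just before it. There is no depth.
- manip.finish_job(): hands the job in, once; it reports no verdict.
Trained networks look in a picture, given as the dict that the camera call returned (one of the last four; its "shot" number tells which), for a name from the list of things; names that differ only in an ending like _2 or _b are one class to them, and where a whole thing is asked for, a point or a joint stands for the part that bears it (a point fixed in the world has none). Each returns a list of dicts, best first, with "p" (0 to 1); they miss things now and then, are a little off and sometimes report something else, mostly with a low value. They report only what shows in the picture. A call takes as long as a camera call. They do not tell look-alikes from the thing itself.
- manip.outline_of(picture, thing): "mask" (420x560 bool, what is visible of it).
- manip.pinpoint(picture, thing): "point" ([x, y, z] in m, in the coordinates of the camera as it stood for that picture, good to about 4 mm: a listed point, or the origin of a listed thing).
The state is a dict: "time_s": time; "q": joint angles; "joint_vel": joint speeds; "joint_efforts": joint torques, N m; "ee_pos": TCP position; "orientation": TCP orientation; "contact_force": force on the tool from outside, world axes, zero at the start; "torque": the same for the moment, N m; "finger_gap": finger opening in m.
Only numpy, scipy, OpenCV 4.12 (cv2) and the standard library are available. Lean on these libraries where they do the work, as an engineer would, in place of code of your own. Each camera call takes 0.05 s, during which the arm holds its last target. There are 200 camera calls.

## Working session

There is one attempt and no reset: what is moved stays moved. The work goes in short steps, Python scripts to look and compute and a tool call to move; the robot and the scene stay as the last step left them, time stands still between calls to the robot, and variables do not carry over. Pictures are saved under pics/ and viewed, about 8 in all and at most 12, crops included, and the job is handed in when it is done.

Besides the shell and the picture viewer there is one more tool, called after "Emit:" as name(argument=value, ...) on one line, values as JSON. apply_moves: Moves the arm, as the interface text tells. Its arguments: {"type":"object","properties":{"rows":{"type":"array"},"grip":{"type":"number"},"force":{"type":"number"}},"required":["rows"]}

```bash
mkdir -p pics; cat > h.py <<'E'
import numpy as np, cv2
from plant import manip
from scipy.spatial.transform import Rotation as R
def tcp(s):
    T=np.eye(4);T[:3,:3]=R.from_euler('xyz',s['orientation']).as_matrix();T[:3,3]=s['ee_pos'];return T
def grab(name):
    s=manip.observe();f=manip.grab_frame(name)
    f['wfc']=tcp(s)@np.array(f['hand_eye']) if name=='wrist' else np.linalg.inv(np.array(f['camera_from_world']))
    f['K']=np.array([[f['fx'],0,f['cx']],[0,f['fy'],f['cy']],[0,0,1.]]);f['d']=np.array(f['dist_coeffs'],float)
    return f
def clean(f): return {k:v for k,v in f.items() if k not in('wfc','K','d')}
def pix2w(f,uv,z):
    p=cv2.undistortPoints(np.array(uv,float).reshape(-1,1,2),f['K'],f['d']).reshape(-1,2)
    d=np.c_[p,np.ones(len(p))]@f['wfc'][:3,:3].T;o=f['wfc'][:3,3]
    return o+d*((z-o[2])/d[:,2])[:,None]
def w2pix(f,P):
    C=np.linalg.inv(f['wfc']);return cv2.projectPoints(np.array(P,float).reshape(-1,3),cv2.Rodrigues(C[:3,:3])[0],C[:3,3],f['K'],f['d'])[0].reshape(-1,2)
def pin(f,n):
    return [(round(r['p'],2),(f['wfc']@np.r_[r['point'],1])[:3].round(4)) for r in manip.pinpoint(clean(f),n)]
E
python3 - <<'E'
from h import *
print(manip.observe())
for c in('scene','side'):
    f=grab(c);cv2.imwrite(f'pics/{c}0.png',f['img'])
    for n in('pack_orange','charger','pack_blue','pack_grey'):
        for p,w in pin(f,n): print(c,n,p,w,w2pix(f,w).round())
E
```

```text
{'time_s': 0.0, 'q': array([ 9.92906472e-01,  1.59044811e-01,  1.59823033e+00,  3.25625871e-05,
        1.38619605e+00, -2.10116629e-01]), 'joint_vel': array([-0.00070176,  0.00052122,  0.00046104, -0.00098467, -0.0002486 ,
        0.00084936]), 'joint_efforts': array([-6.24527911e-04, -3.85597050e+01, -3.22096074e+01,  7.01296376e-02,
        3.82980681e-02, -1.19854435e-04]), 'ee_pos': array([0.20642413, 0.5360366 , 0.23262223]), 'orientation': array([-3.13976210e+00, -4.23108774e-04,  2.77381303e+00]), 'contact_force': array([-0.43226135,  0.27135853,  0.70697284]), 'torque': array([ 0.00634967, -0.03351974, -0.04822893]), 'finger_gap': 0.0916604038022099}
scene pack_orange 0.72 [ 0.5098 -0.0844 -0.0011] [[239. 187.]]
scene charger 0.83 [ 0.5635  0.2862 -0.0013] [[377. 330.]]
scene pack_grey 0.95 [0.5073 0.0731 0.0009] [[300. 231.]]
scene pack_grey 0.75 [0.4735 0.1669 0.0037] [[352. 249.]]
scene pack_grey 0.73 [ 0.404  -0.0582 -0.0006] [[285. 165.]]
side pack_orange 0.97 [ 0.509  -0.0794 -0.0032] [[298. 249.]]
side charger 0.61 [ 0.5642  0.2834 -0.0029] [[259. 158.]]
side pack_blue 0.9 [ 0.6282 -0.2772 -0.0008] [[403. 300.]]
side pack_grey 0.74 [0.5075 0.0765 0.005 ] [[269. 204.]]
side pack_grey 0.69 [0.4749 0.1685 0.0022] [[242. 186.]]
side pack_grey 0.59 [0.409  0.0637 0.002 ] [[230. 218.]]
```

View pics/scene0.png

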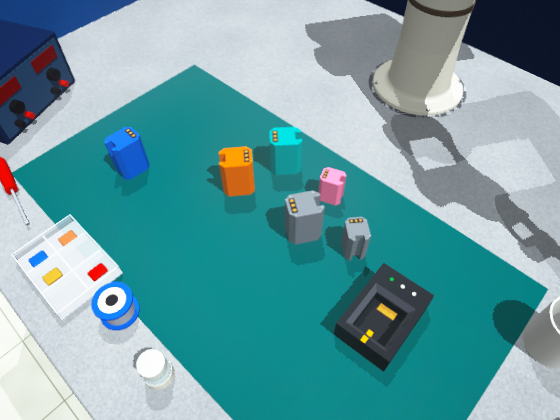

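View pics/side0.png

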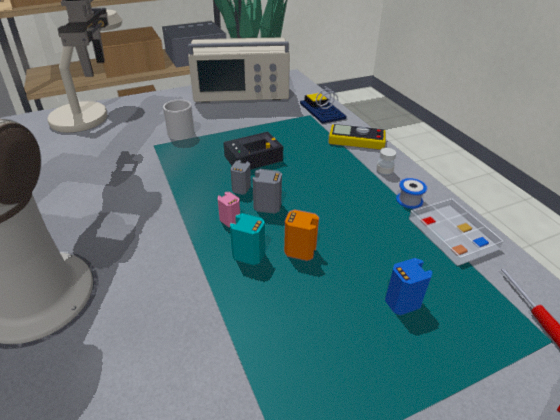

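Both pictures show the candidates. In the scene view:
- Orange pack: (237,170)
- Turquoise pack: (286,150)
- Pink pack: (332,186)
- Large grey pack: (304,217)
- Small grey pack: (356,238)
- Blue pack: (127,153)

The charger is at (385,316), with its rim mark at (367,337) and its LEDs on the opposite side. The only orange pack is the one at (0.509, -0.082), and both cameras agree on it. I'll move over the charger first for a close look, then go to the pack.

Emit:
apply_moves(rows=[[[-42,-11,-6],0],[[-42,-11,-6],0],[[-42,-11,-6],0],[[-42,-11,-6],0],[[-42,-11,-6],0],[[-42,-11,-6],0],[[-42,-11,-6],0],[[-42,-11,-6],0],[[-42,-11,-6],0],[[-42,-11,-6],0],[[0,0,0],0],[[0,0,0],0]], grip=100)

```text
time_s: 1.7
ee_pos: [0.5595, 0.2823, 0.2933]
orientation: [-3.142, -0.001, 2.772]
contact_force: [0.1, 0.6, 0.0]
finger_gap: 0.0923
```

```bash
python3 - <<'E'
from h import *
s=manip.observe();print(s['time_s'],s['ee_pos'],s['orientation'],s['q'])
f=grab('wrist');cv2.imwrite('pics/w1.png',f['img']);print(np.array(f['hand_eye']).round(3))
for n in('charger','pack_orange','pack_grey'):
    for p,w in pin(f,n): print(n,p,w,w2pix(f,w).round())
np.savez('w1.npz',wfc=f['wfc'],K=f['K'],d=f['d'])
E
```

```text
1.7 [0.55949196 0.28232677 0.29334781] [-3.14157561e+00 -6.83008308e-04  2.77213339e+00] [ 2.74625915e-01  2.60364449e-01  1.36173080e+00  3.97006468e-04
  1.52005381e+00 -9.26731399e-01]
[[ 0.    -0.963 -0.271  0.077]
 [ 1.     0.     0.    -0.001]
 [-0.    -0.271  0.963 -0.151]
 [ 0.     0.     0.     1.   ]]
charger 0.77 [ 0.5625  0.2826 -0.0006] [[277. 178.]]
pack_grey 0.75 [0.4107 0.0653 0.0006] [[ 60. 125.]]
pack_grey 0.64 [5.06e-01 7.79e-02 4.00e-04] [[108. 195.]]
pack_grey 0.62 [ 0.4713  0.1701 -0.0019] [[163. 141.]]
```

View pics/w1.png

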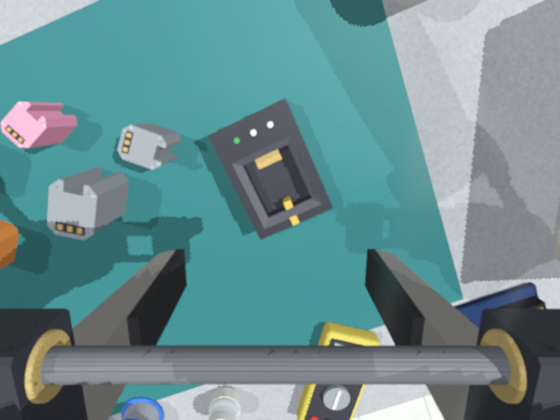

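The wrist view shows the charger at about (268,170). Its +x rim mark is at (294,219), the rib at (288,203), and the LEDs on the -x side at (237,140) to (270,125). I'll fit its pose to the outline.

```bash
cat >> h.py <<'E'
from scipy.optimize import minimize
BOX=np.array([[x,y,z] for x in(-.08,.052) for y in(-.046,.046) for z in(0,.046)])
OCT=[(sx*a,sy*b) for sx in(-1,1) for sy in(-1,1) for a,b in((.030,.015),(.021,.024))]
PACK=np.array([[x,y,z] for x,y in OCT for z in(0,.084)])
def pose(P,x,y,th):
    c,s=np.cos(th),np.sin(th);return P@np.array([[c,-s,0],[s,c,0],[0,0,1]]).T+[x,y,0]
def fit(f,P,mask,x0,S=4):
    def draw(v):
        h=cv2.convexHull(w2pix(f,pose(P,*v)).astype(np.float32)).reshape(-1,2)
        m=np.zeros(mask.shape,np.uint8);cv2.fillConvexPoly(m,np.round(h*16).astype(np.int32),1,cv2.LINE_8,4);return m>0
    cost=lambda v:-(draw(v)&mask).sum()/(draw(v)|mask).sum()
    best=min((minimize(cost,[x0[0],x0[1],x0[2]+d],method='Nelder-Mead',options=dict(initial_simplex=np.array([x0[0],x0[1],x0[2]+d])+np.array([[0,0,0],[.008,0,0],[0,.008,0],[0,0,.25]]))) for d in(-.3,0,.3)),key=lambda r:r.fun)
    return best.x,-best.fun
E
python3 - <<'E'
from h import *
f=grab('wrist')
a,b=pix2w(f,[[294,219],[254,132]],.046)
th=np.arctan2(*(a-b)[1::-1]);print('yaw from marks',th,a,b)
for o in manip.outline_of(clean(f),'charger')[:1]:
    v,i=fit(f,BOX,o['mask'],[.5625,.2826,th]);print(o['p'],v,i)
    im=f['img'].copy()
    T=[[.052,0,.046],[.027,0,.036],[-.08,.046,.046],[-.08,-.046,.046],[.052,.046,.046],[.052,-.046,.046]]+[[sx*.034,sy*.028,.014] for sx in(-1,1) for sy in(-1,1)]
    for p in w2pix(f,pose(np.array(T),*v)): cv2.circle(im,tuple(int(k) for k in p.round()),2,(255,0,255),-1)
    cv2.imwrite('pics/c1.png',cv2.resize(im[80:260,180:360],None,fx=3,fy=3))
E
```

```text
yaw from marks 0.06072732848438105 [0.60513228 0.28813578 0.046     ] [0.49801472 0.2816228  0.046     ]
```

```bash
python3 - <<'E'
from h import *
for c in('wrist','wrist','scene'):
  f=grab(c)
  for o in manip.outline_of(clean(f),'charger')[:1]:
    v,i=fit(f,BOX,o['mask'],[.5625,.2826,.06]);print(c,o['p'],v,i)
    im=f['img'].copy()
    T=[[.052,0,.046],[.025,0,.036],[-.08,.046,.046],[-.08,-.046,.046],[.052,.046,.046],[.052,-.046,.046]]+[[sx*.034,sy*.028,.014] for sx in(-1,1) for sy in(-1,1)]
    P=w2pix(f,pose(np.array(T),*v))
    for p in P: cv2.circle(im,tuple(int(k) for k in p.round()),1,(255,0,255),-1)
    x,y=np.maximum(P.mean(0).astype(int)-80,0)
    cv2.imwrite(f'pics/c_{c}.png',cv2.resize(im[y:y+160,x:x+160],None,fx=3.5,fy=3.5))
E
ls pics
```

```text
wrist 0.65 [0.56161846 0.28313785 0.06794274] 0.9840104585679806
wrist 0.88 [0.5609734  0.28287127 0.05567429] 0.9785420635716434
scene 0.62 [0.56073087 0.28263564 0.06763172] 0.980445502465567
c_scene.png
c_wrist.png
scene0.png
side0.png
w1.png
```

Three outline fits agree, so the charger is at (0.561, 0.283) with yaw about 0.064. Next I'll move over the orange pack.

Emit:
apply_moves(rows=[[[-8.5,-36,0],0],[[-8.5,-36,0],0],[[-8.5,-36,0],0],[[-8.5,-36,0],0],[[-8.5,-36,0],0],[[-8.5,-36,0],0],[[-8.5,-36,0],0],[[-8.5,-36,0],0],[[-8.5,-36,0],0],[[-8.5,-36,0],0],[[0,0,0],0],[[0,0,0],0]])

```text
time_s: 3.5
ee_pos: [0.5089, -0.0839, 0.2936]
orientation: [3.141, -0.0, 2.772]
contact_force: [-0.2, 0.5, 0.8]
finger_gap: 0.0917
```

```bash
python3 - <<'E'
from h import *
f=grab('wrist');print(manip.observe()['q'])
c=None
for n in('pack_orange','pack_grey','pack_blue'):
    for p,w in pin(f,n): print(n,p,w,w2pix(f,w).round())
im=f['img'].copy()
for o in manip.outline_of(clean(f),'pack_orange')[:2]:
    print(o['p'],o['mask'].sum())
    for t in(0.1,-.5,.7,1.3):
        v,i=fit(f,PACK,o['mask'],[.509,-.082,t]);print(v,i)
cv2.imwrite('pics/o1.png',cv2.resize(im[80:300,150:420],None,fx=2.5,fy=2.5))
E
```

```text
[-3.96766075e-01 -3.20915981e-02  1.67843110e+00  5.63310976e-04
  1.49531499e+00 -1.59969189e+00]
pack_grey 0.94 [0.4076 0.0657 0.004 ] [[368.  44.]]
pack_grey 0.82 [ 0.4045 -0.0543  0.0026] [[267.  83.]]
pack_grey 0.66 [0.4719 0.17   0.0012] [[472.  66.]]
pack_grey 0.63 [0.5045 0.076  0.0014] [[400. 124.]]
pack_blue 0.8 [ 0.6277 -0.2815 -0.0019] [[173. 306.]]
0.78 2681
[ 0.50854055 -0.08450308 -0.7201191 ] 0.9002686366689053
[ 0.50815765 -0.08448914 -0.69819361] 0.9011432414256894
[ 0.50782799 -0.08379112  0.74425498] 0.7682665851421584
[ 0.50863394 -0.08498293  2.445035  ] 0.8984584450402144
0.44 970
[ 0.509 -0.082 -0.2  ] -0.0
[ 0.509 -0.082 -0.8  ] -0.0
[ 0.509 -0.082  0.4  ] -0.0
[ 0.509 -0.082  1.   ] -0.0
```

View pics/o1.png

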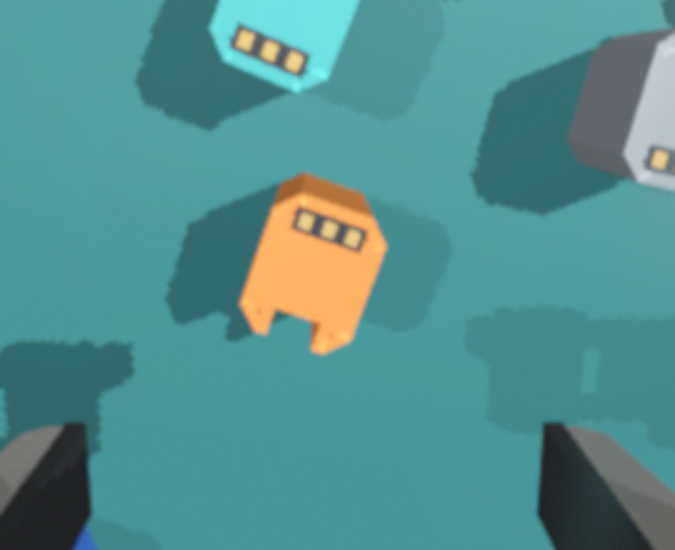

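The crop confirms it is the orange pack. Its contacts are at crop (330,230) and its notch at (293,320), pointing down-image, so the pack's yaw is about -0.71. I'll turn the jaws to match, come down part-way and refine.

Emit:
apply_moves(rows=[[[0,0,18],6.5],[[0,0,18],6.5],[[0,0,18],6.5],[[0,0,18],0],[[0,0,18],0],[[0,0,0],0],[[0,0,0],0]])

```text
time_s: 4.45
ee_pos: [0.5091, -0.0831, 0.2039]
orientation: [-3.142, -0.0, 2.434]
contact_force: [1.1, 0.3, 0.5]
finger_gap: 0.0918
```

```bash
cat >> h.py <<'E'
def prism(poly): return np.array([[x,y,z] for x,y in poly for z in(0,.084)])
PARTS=[prism([(-.030,-.015),(-.021,-.024),(.018,-.024),(.018,.024),(-.021,.024),(-.030,.015)])]+[prism([(.018,s*.010),(.018,s*.024),(.021,s*.024),(.030,s*.015),(.030,s*.010)]) for s in(-1,1)]
def fitpack(f,mask,x0):
    def draw(v):
        m=np.zeros(mask.shape,np.uint8)
        for P in PARTS:
            h=cv2.convexHull(w2pix(f,pose(P,*v)).astype(np.float32)).reshape(-1,2)
            cv2.fillConvexPoly(m,np.round(h*16).astype(np.int32),1,cv2.LINE_8,4)
        return m>0
    def cost(v): d=draw(v);return -(d&mask).sum()/(d|mask).sum()
    rs=[minimize(cost,x0,method='Nelder-Mead',options=dict(initial_simplex=np.array(x0)+[[0,0,0],[s*.008,0,0],[0,s*.008,0],[0,0,s*.15]])) for s in(-1,1)]
    b=min(rs,key=lambda r:r.fun);return b.x,-b.fun,draw(b.x)
E
python3 - <<'E'
from h import *
s=manip.observe();print(s['ee_pos'],s['orientation'],s['time_s'])
for c in('wrist','wrist','scene'):
  f=grab(c)
  for o in manip.outline_of(clean(f),'pack_orange')[:1]:
    v,i,m=fitpack(f,o['mask'],[.5085,-.084,-.71]);print(c,o['p'],v.round(4),i)
E
```

```text
[ 0.50909638 -0.08305474  0.20390073] [-3.14156246e+00 -2.26089882e-04  2.43441414e+00] 4.45
wrist 0.86 [ 0.5087 -0.0849 -0.7065] 0.9594370860927153
wrist 0.74 [ 0.509  -0.0854 -0.7101] 0.9732385532092829
scene 0.67 [ 0.5062 -0.0872 -0.6662] 0.9681449094316052
```

The wrist fits give pack = (0.5088, -0.0852, -0.708), so the jaws are already aligned to within 2 mm. I'll descend and grip at about 60 mm up the pack, which keeps the fingertips clear of the charger rim later.

Emit:
apply_moves(rows=[[[-1,-2,24],0],[[0,0,30],0],[[0,0,30],0],[[0,0,30],0],[[0,0,20],0],[[0,0,10],0],[[0,0,0],0],[[0,0,0],0]])

```text
time_s: 5.55
ee_pos: [0.5093, -0.0861, 0.0607]
orientation: [3.141, 0.002, 2.433]
contact_force: [0.6, -0.4, 0.3]
finger_gap: 0.0915
```

Emit:
apply_moves(rows=[[[0,0,0],0],[[0,0,0],0],[[0,0,0],0],[[0,0,0],0],[[0,0,0],0],[[0,0,0],0],[[0,0,0],0],[[0,0,0],0]], grip=0, force=30)

```text
time_s: 6.35
ee_pos: [0.5088, -0.0856, 0.0598]
orientation: [3.141, 0.0, 2.433]
contact_force: [1.2, 2.6, 0.2]
finger_gap: 0.0479
```

The gap of 47.9 mm matches the 48 mm pack. I'll lift, turn -44.3° about tool z, and carry it to the charger.

Emit:
apply_moves(rows=[[[0,0,-15],0],[[0,0,-30],0],[[0,0,-30],-7.4],[[0,0,-30],-7.4],[[0,0,-25],-7.4],[[0,0,0],-7.4],[[0,0,0],-7.4],[[0,0,0],-7.3],[[-4,20,0],0],[[-8,38,0],0],[[-8,38,0],0],[[-8,38,0],0],[[-8,38,0],0],[[-8,38,0],0],[[-8,38,0],0],[[-8,38,0],0],[[-8,38,0],0],[[-8,38,0],0],[[0,2,0],0],[[0,0,0],0]])

```text
time_s: 8.35
ee_pos: [0.5595, 0.2825, 0.1879]
orientation: [-3.14, -0.003, -3.075]
contact_force: [0.2, 0.7, -4.4]
finger_gap: 0.0479
```

Emit:
apply_moves(rows=[[[0,0,0],0],[[0,0,0],0]])

```text
time_s: 8.55
ee_pos: [0.5605, 0.281, 0.1891]
orientation: [-3.141, -0.001, -3.078]
contact_force: [-0.5, 1.1, -4.5]
finger_gap: 0.0478
```

```bash
python3 - <<'E'
from h import *
s=manip.observe();print(s['ee_pos'],s['orientation'],s['time_s'],s['finger_gap'])
for c in('wrist','scene','side'):
  f=grab(c)
  print(c,[(n,pin(f,n)) for n in('pack_orange','charger')])
  if c=='wrist': cv2.imwrite('pics/w3.png',f['img'])
E
```

```text
[0.56047211 0.28099423 0.18914341] [-3.14088248e+00 -1.05325323e-03 -3.07803478e+00] 8.55 0.04783447072515044
wrist [('pack_orange', [(0.68, array([0.5563, 0.2786, 0.1302]))]), ('charger', [(0.59, array([5.625e-01, 2.806e-01, 4.000e-04]))])]
scene [('pack_orange', [(0.71, array([0.562 , 0.2829, 0.1259]))]), ('charger', [(0.95, array([5.644e-01, 2.866e-01, 2.000e-04]))])]
side [('pack_orange', [(0.7, array([0.5611, 0.2898, 0.1278]))]), ('charger', [(0.94, array([0.5629, 0.2827, 0.0022]))])]
```

View pics/w3.png

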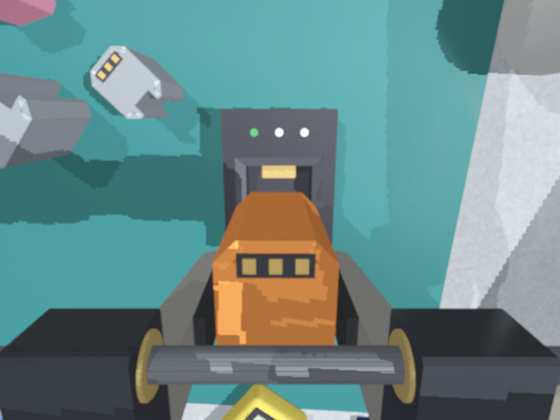

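The wrist picture shows the pack square to the charger: contacts at (275,265) on the LED side, in line with the bay's pad at (279,172). I'll shift 2 mm and lower to just above the rim.

Emit:
apply_moves(rows=[[[-1,2,10],0],[[0,0,20],0],[[0,0,25],0],[[0,0,15],0],[[0,0,5],0],[[0,0,0],0],[[0,0,0],0]])

```text
time_s: 9.7
ee_pos: [0.5623, 0.2847, 0.1157]
orientation: [3.141, 0.002, -3.076]
contact_force: [0.2, 0.2, -4.5]
finger_gap: 0.0479
```

```bash
python3 - <<'E'
from h import *
s=manip.observe();print(s['ee_pos'],s['orientation'],s['time_s'],s['contact_force'])
f=grab('scene');a=f['img'][230:400,300:470]
g=grab('side');b=g['img'][60:230,180:350]
cv2.imwrite('pics/s4.png',cv2.resize(np.hstack([a,b]),None,fx=2.3,fy=2.3,interpolation=cv2.INTER_CUBIC))
E
```

```text
[0.56229742 0.28471442 0.11573952] [ 3.14117725e+00  1.92471911e-03 -3.07645099e+00] 9.7 [ 0.20148515  0.15318307 -4.50097179]
```

View pics/s4.png

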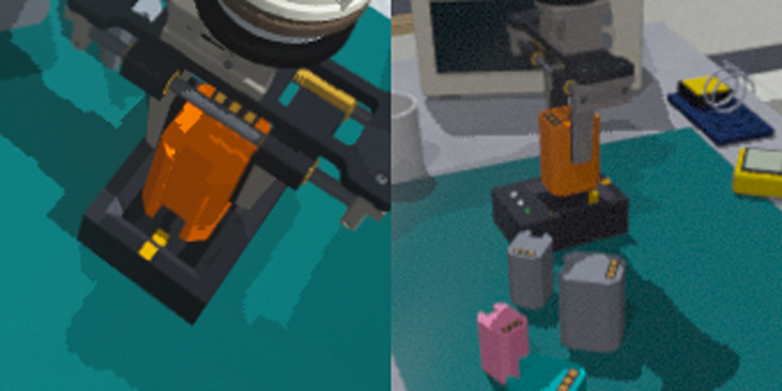

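The notch faces the yellow rib, which is at about (152,245) in the left crop, and the underside is about 10 mm above the rim. I'll keep lowering in small steps and watch the force.

Emit:
apply_moves(rows=[[[0,0,6],0],[[0,0,6],0],[[0,0,6],0],[[0,0,4],0],[[0,0,0],0],[[0,0,0],0]])

```text
time_s: 10.4
ee_pos: [0.5615, 0.2844, 0.0925]
orientation: [-3.142, -0.0, -3.077]
contact_force: [0.5, 0.1, -3.9]
finger_gap: 0.048
```

Emit:
apply_moves(rows=[[[0,0,4],0],[[0,0,4],0],[[0,0,3],0],[[0,0,2],0],[[0,0,0],0],[[0,0,0],0]])

```text
time_s: 11.0
ee_pos: [0.5615, 0.2845, 0.0796]
orientation: [3.142, 0.0, -3.077]
contact_force: [0.2, -0.7, -4.3]
finger_gap: 0.0478
```

There is no contact load and the rib is about 16 mm into the notch. I'll lower the last few millimetres.

Emit:
apply_moves(rows=[[[0,0,2],0],[[0,0,1.5],0],[[0,0,1],0],[[0,0,1],0],[[0,0,0],0],[[0,0,0],0]])

```text
time_s: 11.6
ee_pos: [0.5615, 0.2844, 0.0741]
orientation: [-3.142, -0.0, -3.077]
contact_force: [-0.1, -0.3, -4.0]
finger_gap: 0.0484
```

Emit:
apply_moves(rows=[[[0,0,0.5],0],[[0,0,0.5],0],[[0,0,0],0],[[0,0,0],0]])

```text
time_s: 12.0
ee_pos: [0.5617, 0.2845, 0.0738]
orientation: [3.142, 0.0, -3.077]
contact_force: [-2.7, -0.8, 1.7]
finger_gap: 0.0477
```

The vertical force went from -4 to +1.7 N, so the pack is on the floor. I'll release and back straight up.

Emit:
apply_moves(rows=[[[0,0,0],0],[[0,0,0],0],[[0,0,0],0],[[0,0,0],0],[[0,0,0],0],[[0,0,0],0]], grip=85)

```text
time_s: 12.6
ee_pos: [0.5615, 0.2845, 0.0731]
orientation: [3.142, 0.0, -3.077]
contact_force: [-0.3, 0.8, 1.0]
finger_gap: 0.0782
```

Emit:
apply_moves(rows=[[[0,0,-10],0],[[0,0,-20],0],[[0,0,-35],0],[[0,0,-40],0],[[0,0,-40],0],[[0,0,-40],0],[[0,0,-20],0],[[0,0,0],0],[[0,0,0],0]])

```text
time_s: 13.5
ee_pos: [0.5613, 0.2844, 0.2778]
orientation: [-3.142, -0.0, -3.077]
contact_force: [0.2, -0.0, -0.1]
finger_gap: 0.078
```

```bash
python3 - <<'E'
from h import *
s=manip.observe();print(s['ee_pos'],s['time_s'],s['contact_force'],s['finger_gap'])
ims=[]
for c,(y,x) in(('wrist',(80,180)),('scene',(220,290)),('side',(80,180))):
  f=grab(c);ims.append(f['img'][y:y+180,x:x+180])
  print(c,[(n,pin(f,n)) for n in('pack_orange','charger','pack_blue','pack_grey')])
cv2.imwrite('pics/e5.png',cv2.resize(np.hstack(ims),(792,264)))
E
```

```text
[0.56130409 0.28437556 0.2777773 ] 13.5 [ 0.22392787 -0.04130651 -0.11706884] 0.07797937973854285
wrist [('pack_orange', [(0.8, array([0.5592, 0.2829, 0.0134]))]), ('charger', []), ('pack_blue', []), ('pack_grey', [(0.98, array([0.4103, 0.0631, 0.0018])), (0.63, array([0.5057, 0.0771, 0.0025])), (0.63, array([0.4717, 0.1679, 0.0017]))])]
scene [('pack_orange', [(0.56, array([0.5593, 0.2859, 0.011 ]))]), ('charger', [(0.95, array([0.5623, 0.2852, 0.0029]))]), ('pack_blue', [(0.86, array([ 0.6221, -0.2775,  0.0008])), (0.52, array([0.5072, 0.0758, 0.0007]))]), ('pack_grey', [(0.98, array([4.727e-01, 1.673e-01, 4.000e-04])), (0.74, array([0.506 , 0.0739, 0.0037])), (0.74, array([0.4009, 0.0576, 0.0031])), (0.74, array([ 0.4032, -0.0561,  0.0021]))])]
side [('pack_orange', [(0.9, array([0.5623, 0.2903, 0.0109]))]), ('charger', [(0.62, array([ 0.5627,  0.2806, -0.0027]))]), ('pack_blue', [(0.8, array([ 0.6262, -0.2785,  0.0013]))]), ('pack_grey', [(0.89, array([ 0.4067,  0.062 , -0.0007])), (0.81, array([0.4736, 0.1661, 0.0007])), (0.69, array([0.5045, 0.0807, 0.0029])), (0.63, array([ 0.4039, -0.0548, -0.0009]))])]
```

View pics/e5.png

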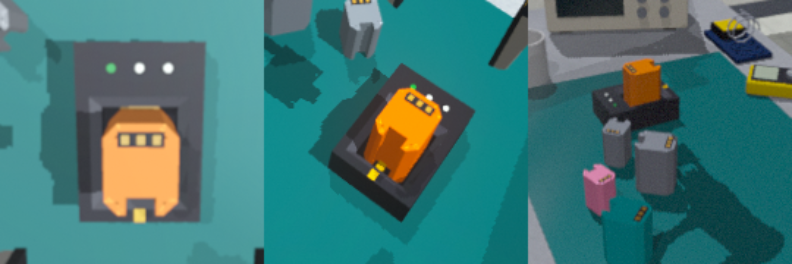

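The pack stands upright in the bay in all three views, with its notch on the rib. Its measured underside is 11–13 mm up (nominal 14). Blue and grey have not moved, so I'll hand in.

```bash
python3 -c "
from plant import manip
print(manip.finish_job())"
```

```text
the job is handed in; nothing more can be done
None
```

The orange pack is in the charger and let go, and I handed the job in at about 13.7 s of the 37 s allowed. I gripped it across its flat sides at 30 N, turned it about 44°, and lowered it in my grip until the vertical force showed it on the floor. Then I opened the fingers and backed straight up.

**Last checks**
- **Seat:** the last three pictures show the pack upright with its notch on the yellow rib. Its underside measured 11–13 mm above the bench against a nominal 14 mm, which is within the network's 4 mm error.
- **Position:** the networks put the pack within about 3 mm of the charger's axis from the wrist and scene cameras. The side camera read about 7 mm off in y. It showed the same offset while I held the pack centred, so I took it as camera error.
- **Other packs:** blue stands at about (0.624, -0.278) and grey at about (0.505, 0.077). Both are within a few millimetres of where they started.
- **Robot:** the gripper was clear of everything, with no measurable contact force.

**What failed or disagreed:** the charger outline was missed once and found on the next try. The charger was not detected in the final wrist picture, though the scene and side cameras did find it. The scene camera once gave the grey pack a second label of "blue" at low confidence (0.52), which I disregarded.

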